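# Pack the flange drawer up-and-down

### The job

Pull the drawer of the low drawer unit out to its stop. Slide the two crown-up flanges in it apart and set the loose flange from the bench between them, still crown down. Then slide the row together so that all four stand flat, alternately down and up, tight against each other and the inside of the drawer's front, with the drawer left fully out, no flange tipped over and the two brown vials left alone.

Things in the scene. Friction and masses are not known exactly. Their poses are not given: they have to be found in the camera images.
- drawer_unit: low grey metal drawer unit fixed on the bench, 85 mm wide, 310 mm deep, 50 mm high, with one long narrow drawer, black inside. Origin: on the bench under the middle of its front face; its +x points from the front into the unit, z up, and the drawer slides out along its -x (which points roughly to the robot's left)
- drawer (a joint): how far the drawer is out, m: 0 shut, 0.25 at its outer stop. Stiff slide: about 4 N friction, stays where it is left
- handle (a point): middle of the drawer's bow handle: horizontal round steel bar, 8 mm thick, 60 mm long, parallel to the front, 30 mm above the bench, a leg at either end. Its axis is 40 mm off the front panel, so 36 mm is free behind it and 52 mm between the legs: closed fingers can hook it from above. Axes as the drawer unit's
- lane_front (a point): on the drawer's inner floor, middle of the inside of its front panel (8 mm thick, top 39 mm over this floor); axes as the drawer unit's: +x runs back along the lane. Floor 9 mm above the bench; lane 61 mm wide, 265 mm long, the last 15 mm stay under the unit's roof when fully out. Side walls 3 mm thick, 10 mm high. Finished row: centres at x = 29, 76, 123, 170 mm
- flange_front: aluminium hat-shaped flange, crown DOWN: round crown 36 mm across as its foot (0 to 19 mm), round brim 58 mm across on top (19 to 26 mm); 0.13 to 0.25 kg. Origin: centre of its underside, z up. Starts in the drawer, first behind its front
- flange_second: aluminium hat-shaped flange, crown UP: round brim 58 mm across at the bottom (0 to 7 mm), round crown 36 mm across above it (7 to 26 mm); 0.13 to 0.25 kg. Origin: centre of its underside, z up. Starts in the drawer, second. Beside a crown-down flange it nests brim over brim: centres 47 mm apart when tight (58 if both are crown up)
- flange_last: aluminium hat-shaped flange, crown UP: round brim 58 mm across at the bottom (0 to 7 mm), round crown 36 mm across above it (7 to 26 mm); 0.13 to 0.25 kg. Origin: centre of its underside, z up. Starts in the drawer, 66 to 80 mm behind flange_second between centres: too close for a flange to fit between (94 mm needed). Becomes the last of the row
- flange_loose: aluminium hat-shaped flange, crown DOWN: round crown 36 mm across as its foot (0 to 19 mm), round brim 58 mm across on top (19 to 26 mm); 0.13 to 0.25 kg. Origin: centre of its underside, z up. Starts on the bench, to the left of the drawer unit; becomes the third of the row, between the two crown-up ones
- vial_1: bystander: brown vial with black cap, 25 mm across, 73 mm high, origin under its centre
- vial_2: bystander: brown vial with black cap, 25 mm across, 73 mm high, origin under its centre
There are look-alikes about, which are no part of the job. What is shaped like the flange_loose but red is not meant.

How it is judged:
By the outcome, as a careful person would: the job done as asked, in the order asked, and still so for the second after the job is handed in, with the robot touching nothing.
It also fails if it takes over 64 s, if anything falls off the work surface, if the arm or the gripper's body presses on something with over 40 N, if the wrist force passes 120 N, or if a joint passes its speed limit or range.

### The arm

A 6-joint arm with a two-finger parallel gripper is mounted at the origin on the work surface; the furniture and walls round the work are solid. World frame = base frame: x ahead of the robot, y to its left, z up, the work surface at z = 0. Lengths are in m, angles in rad, forces in N, time in s.
With the tool pointing down it reaches from about 0.35 to 0.85 m from the base axis. Payload 8.1 kg.
Tool frame: the origin (TCP) lies on the centre line of the jaws, within the pads' length; the fingertips stand 17 mm ahead of it and the grasp point (between the pads) lies 2 mm behind it; z points along the fingers, y is the line along which they close (so a half turn about z gives the same grasp; the last joint's range is limited). The gripper opens to 93 mm and grips with 3 to 60 N. Pads are 15 mm wide; open, the fingers measure 128 mm over their backs; the gripper's body (75 mm by 188 mm) begins 65 mm behind the grasp point.
Start: joints at [-1.209, 0.13, 1.488, -0, 1.523, -0.085], TCP at [0.259, -0.541, 0.236] pointing down, gripper open.
Joint ranges: [-2.96, 2.96], [-0.89, 2.26], [0.02, 2.5], [-1.34, 4.48], [0, 2.73], [-2.66, 2.66]. Speed limits (rad/s): [2.39, 2.39, 2.79, 3.14, 3.14, 3.14].

### API

Orientations are given as a rotation vector (axis times angle).
In Python, from plant import status, eyes, robot gives the robot as it stands. The module is installed in compiled form; this text tells all that it offers.
- The arm moves only by the tool servo_tool, never from a script. Its argument "plan" is text: rows parted by semicolons, each of 4 numbers parted by spaces: the shift along the tool's x, y, z in m, then the turn about the tool's z in degrees. A call has 1 to 12 rows; each row is the pose to reach, as a shift and turn from the pose commanded when the call began, along the tool's axes at that moment; what a row does not reach only later rows make up. A row lasts 1/12 s, in which the tool goes at most 41.7 mm and 7.16 degrees, less where a joint would pass 70% of its speed; a pose out of reach is approached as far as the arm can. A call with a gripper value outside its range is refused whole. "grip" is the closure, from -1 (fully open) to 1 (shut), set as the call begins (left out, the last holds). The fingers move at their own pace and stop on an object; "grip_force" is the grip in N (left out, the last holds). Time passes only in rows, so rows that repeat a pose let the fingers close. It gives the time, the measured TCP pose, the force, the opening and the grip force at its end, in the units of the state.
- status.read_state(): the state, without advancing time (a new reading comes with each control period).
- eyes.read_camera(name): name is "scene" or "top" or "wrist"; returns a dict with "image" (400x640x3 uint8, blue, green, red), "fovy" (degrees; the focal length in pixels is half the picture's height over the tangent of half this angle, whatever the lens; pixels are square), "cx", "cy" (the principal point, pixels), "world_from_camera" (4x4, takes a point from camera to world coordinates); the wrist camera has in their place "hand_eye" (4x4, takes a point from camera to tool coordinates, whose origin is the TCP and whose axes are the flange's). Camera axes: x right, y down, z forward; pixel columns grow to the right and rows downward; lengths in m; the calibration is good to about 2 mm. A picture is of the moment at which its call begins: read the wrist's pose just before it. There is no depth.
- robot.close_job(): hands the job in; it is judged then, once.
The state is a dict: "t": time; "q": joint angles; "dq": joint speeds; "joint_torque": joint torques, N m; "tool_pos": TCP position; "orientation": TCP orientation; "force": force on the tool from outside, world axes, zero at the start; "wrist_torque": the same for the moment, N m; "opening": finger opening in m; "gripper_force": force on a finger pad.
Only numpy, scipy, OpenCV 4.12 (cv2) and the standard library are available. Lean on these libraries where they do the work, as an engineer would, in place of code of your own. Each camera call takes 0.05 s, during which the arm holds its last target. There are 200 camera calls.

## Working session

There is one attempt and no reset: what is moved stays moved. The work goes in short steps, Python scripts to look and compute and a tool call to move; the robot and the scene stay as the last step left them, time stands still between calls to the robot, and variables do not carry over. Pictures are saved under pics/ and viewed, at most 10 in all, crops included, and the job is handed in when it is done.

Besides the shell and the picture viewer there is one more tool, called after "Emit:" by a JSON object that holds its "method" and its "body", one argument or row to a line. servo_tool: Moves the arm, as the interface text tells. Its arguments: {"type":"object","properties":{"plan":{"type":"string"},"grip":{"type":"number"},"grip_force":{"type":"number"}},"required":["plan"]}

```bash
mkdir -p pics; cat > h.py <<'E'
import numpy as np, cv2
from scipy.spatial.transform import Rotation as R
from plant import status, eyes, robot
def snap(n,f):
    s=status.read_state(); c=eyes.read_camera(n); cv2.imwrite('pics/'+f,c['image'])
    if n=='wrist':
        T=np.eye(4);T[:3,:3]=R.from_rotvec(s['orientation']).as_matrix();T[:3,3]=s['tool_pos'];W=T@c['hand_eye']
    else: W=c['world_from_camera']
    np.savez('pics/'+f+'.npz',W=W,f=200/np.tan(np.radians(c['fovy'])/2),c=[c['cx'],c['cy']])
    return c['image']
def pt(f,u,v,z):
    d=np.load('pics/'+f+'.npz');W=d['W'];r=W[:3,:3]@np.array([(u-d['c'][0])/d['f'],(v-d['c'][1])/d['f'],1])
    return W[:3,3]+r*(z-W[2,3])/r[2]
def px(f,p):
    d=np.load('pics/'+f+'.npz');q=np.linalg.inv(d['W'])@np.r_[p,1];return d['f']*q[:2]/q[2]+d['c']
E
python3 - <<'E'
from h import *
a=snap('top','top0.png');b=snap('scene','scene0.png')
cv2.imwrite('pics/t0.png',cv2.resize(a,(800,500)))
s=status.read_state();print(s['t'],s['tool_pos'],s['orientation'],R.from_rotvec(s['orientation']).as_matrix().round(3))
print(np.load('pics/top0.png.npz')['W'].round(3))
E
```

```text
0.1 [ 0.25911119 -0.54063456  0.23469305] [-3.06192466e+00 -6.95652613e-01  2.76536461e-04] [[ 0.902  0.432 -0.001]
 [ 0.432 -0.902  0.002]
 [ 0.    -0.002 -1.   ]]
[[ 0.061 -0.975  0.214  0.153]
 [-0.998 -0.06   0.013 -0.102]
 [ 0.    -0.215 -0.977  1.445]
 [ 0.     0.     0.     1.   ]]
```

View pics/t0.png

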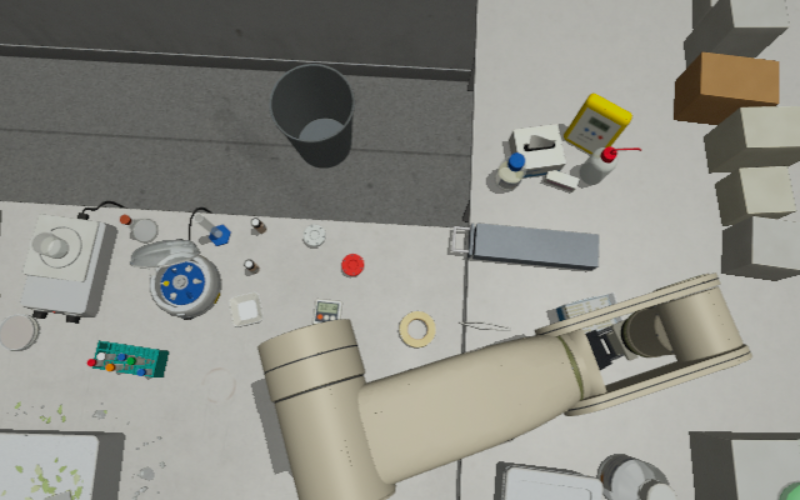

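View pics/scene0.png

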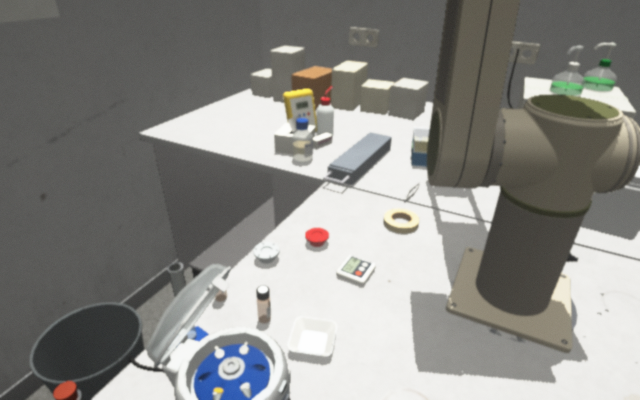

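The top view (800 px) shows the drawer unit at about (535,247), its handle at (459,241), the white/grey flange at (314,235), the red look-alike at (352,264), and vials at (257,226) and (250,267). I'll enlarge the middle.

```bash
python3 - <<'E'
from h import *
a=cv2.imread('pics/top0.png')
cv2.imwrite('pics/c0.png',np.vstack([cv2.resize(a[170:225,350:490],(800,314),interpolation=cv2.INTER_CUBIC),cv2.resize(a[165:215,190:330],(800,286),interpolation=cv2.INTER_CUBIC)]))
E
```

```text
(no output)
```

View pics/c0.png

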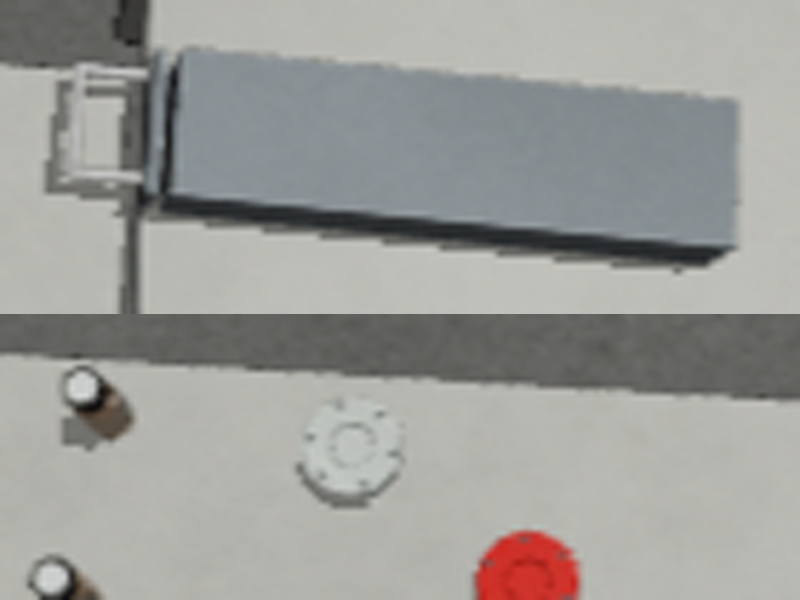

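```bash
python3 - <<'E'
from h import *
P=lambda u,v,z:pt('top0.png',(u+.5)/5.714-.5+350,(v+.5)/5.714-.5+170,z)
c=[P(*p,.05) for p in [(183,50),(738,100),(735,247),(165,195)]]
print(*[x[:2].round(4) for x in c]);
ax=(c[1]+c[2]-c[0]-c[3]);print('axis deg',np.degrees(np.arctan2(ax[1],ax[0])), 'width ang',np.degrees(np.arctan2(*(c[0]-c[3])[[1,0]])),np.degrees(np.arctan2(*(c[1]-c[2])[[1,0]])))
print('handle',P(80,72,.03),P(72,180,.03),P(76,126,.03))
print('loose',pt('top0.png',(353.5)/5.714-.5+190,(447.5-314)/5.72-.5+165,.026))
for v in [(85,388),(52,578)]:print('vial',pt('top0.png',(v[0]+.5)/5.714-.5+190,(v[1]+.5-314)/5.72-.5+165,.073))
print('red',pt('top0.png',(527.5)/5.714-.5+190,(580.5-314)/5.72-.5+165,.026))
s=status.read_state();print(s['tool_pos'],s['q'],s['force'])
E
```

```text
[ 0.5503 -0.2797] [ 0.5404 -0.5868] [ 0.4573 -0.584 ] [ 0.4674 -0.2724]
axis deg -91.84786073589508 width ang -5.018537853856475 -1.95427338123392
handle [ 0.53968922 -0.22487722  0.03      ] [ 0.47726351 -0.22289485  0.03      ] [ 0.50833336 -0.2238815   0.03      ]
loose [0.50002876 0.13375676 0.026     ]
vial [0.51268596 0.2751073  0.073     ]
vial [0.40643093 0.28071199 0.073     ]
red [0.43007863 0.03020366 0.026     ]
[ 0.25911119 -0.54063456  0.23469305] [-1.20940439e+00  1.31081939e-01  1.48917307e+00  5.09023838e-05
  1.52298430e+00 -8.54150786e-02] [0.78065215 0.62033365 0.48031031]
```

Emit:
{"method": "servo_tool", "body": {
  "plan": "0.353 -0.158 0.08 -62.5;0.353 -0.158 0.08 -62.5;0.353 -0.158 0.08 -62.5;0.353 -0.158 0.08 -62.5;0.353 -0.158 0.08 -62.5;0.353 -0.158 0.08 -62.5;0.353 -0.158 0.08 -62.5;0.353 -0.158 0.08 -62.5;0.353 -0.158 0.08 -62.5;0.353 -0.158 0.08 -62.5;0.353 -0.158 0.08 -62.5;0.353 -0.158 0.08 -62.5",
  "grip": 1,
  "grip_force": 10
}}

```text
t: 1.1
tool_pos: [0.5093, -0.2449, 0.1548]
orientation: [-2.254, -2.186, 0.001]
force: [0.0, -0.9, 0.0]
opening: 0.0176
gripper_force: 0.0
```

```bash
python3 - <<'E'
from h import *
snap('wrist','w1.png')
s=status.read_state();print(s['t'],s['tool_pos'],R.from_rotvec(s['orientation']).as_matrix().round(3),s['opening'])
print(px('w1.png',[.508,-.224,.03]))
E
```

```text
1.15 [ 0.50901795 -0.24603171  0.155274  ] [[ 0.032  0.999 -0.001]
 [ 0.999 -0.032  0.   ]
 [-0.    -0.001 -1.   ]] 0.01381979360880847
[310.98366325 173.56837353]
```

View pics/w1.png

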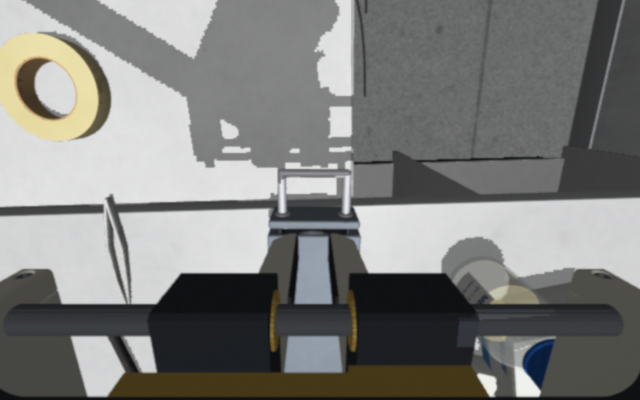

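The bar is seen at (314,174), predicted (311,174), so about 2 mm off sideways: fits. Hook down and pull.

Emit:
{"method": "servo_tool", "body": {
  "plan": "0 0.001 0.04 0;0 0.001 0.08 0;0 0.001 0.11 0;0 0.001 0.125 0;0 0.001 0.125 0;0.006 0.001 0.125 0;0.012 0.001 0.125 0;0.022 0.001 0.125 0;0.035 0.001 0.125 0;0.05 0.001 0.125 0;0.065 0.001 0.125 0;0.08 0.001 0.125 0"
}}

```text
t: 2.15
tool_pos: [0.5142, -0.1669, 0.0329]
orientation: [2.255, 2.181, 0.0]
force: [-0.1, -5.9, -5.0]
opening: 0.0004
gripper_force: 2.7
```

Emit:
{"method": "servo_tool", "body": {
  "plan": "0.015 0 0 0;0.03 0 0 0;0.045 0 0 0;0.06 0 0 0;0.075 0 0 0;0.09 0 0 0;0.105 0 0 0;0.12 0 0 0;0.135 0 0 0;0.148 0 0 0;0.156 0 0 0;0.16 0 0 0"
}}

```text
t: 3.15
tool_pos: [0.52, -0.0057, 0.0329]
orientation: [2.255, 2.183, 0.003]
force: [-1.1, -4.3, 3.4]
opening: 0.0006
gripper_force: 2.2
```

Emit:
{"method": "servo_tool", "body": {
  "plan": "0.003 0 0 0;0.006 0 0 0;0.008 0 0 0;0.01 0 0 0;0.011 0 0 0;0.012 0 0 0;0.013 0 0 0;0.014 0 0 0;0.015 0 0 0;0.016 0 0 0;0.017 0 0 0;0.018 0 0 0"
}}

```text
t: 4.15
tool_pos: [0.5189, 0.0092, 0.0307]
orientation: [2.256, 2.182, -0.005]
force: [1.4, -22.4, 3.9]
opening: 0.0003
gripper_force: 11.1
```

Emit:
{"method": "servo_tool", "body": {
  "plan": "0.001 0 0 0;0.002 0 0 0;0.003 0 0 0;0.004 0 0 0;0.004 0 0 0"
}}

```text
t: 4.57
tool_pos: [0.519, 0.0094, 0.0307]
orientation: [2.253, 2.179, -0.012]
force: [-0.6, -36.0, 3.8]
opening: 0.0005
gripper_force: 18.3
```

Emit:
{"method": "servo_tool", "body": {
  "plan": "-0.008 0 0 0;-0.014 0 0 0;-0.014 0 -0.01 0;-0.014 0 -0.05 0;-0.014 0 -0.09 0;-0.05 0 -0.13 0;-0.09 0 -0.17 0;-0.13 0 -0.2 0;-0.17 0 -0.22 0;-0.2 0 -0.22 0;-0.23 0 -0.22 0;-0.23 0 -0.22 0",
  "grip": -1
}}

```text
t: 5.57
tool_pos: [0.5114, -0.2183, 0.2531]
orientation: [2.258, 2.179, 0.0]
force: [0.2, 0.2, 0.5]
opening: 0.0756
gripper_force: 0.0
```

```bash
python3 - <<'E'
from h import *
a=snap('wrist','w2.png');b=snap('top','top2.png')
s=status.read_state();print(s['t'],s['tool_pos'],s['opening'],s['force'])
cv2.imwrite('pics/v2.png',np.vstack([cv2.resize(a[100:300,160:480],(800,500-150)),cv2.resize(b[150:212,225:425],(800,250))]))
E
```

```text
5.6667 [ 0.51118027 -0.21540394  0.25118239] 0.08391368462672921 [-0.44770072  1.22631564 -0.08400475]
```

View pics/v2.png

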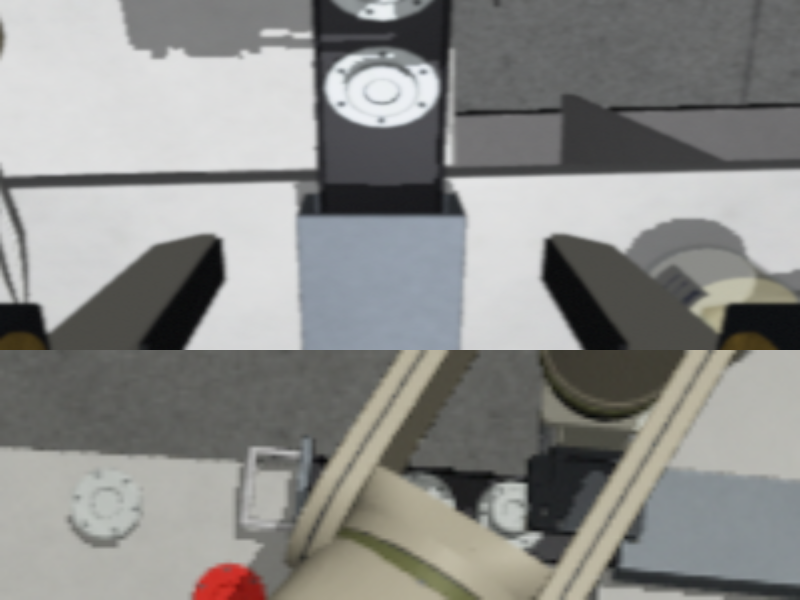

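The wrist view shows the last flange at about crop (382,88). The second is cut off at the top. I'll enlarge the lane.

```bash
python3 - <<'E'
from h import *
a=cv2.imread('pics/w2.png')
cv2.imwrite('pics/v3.png',cv2.resize(a[20:200,240:400],(533,600),interpolation=cv2.INTER_CUBIC))
E
```

```text
(no output)
```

View pics/v3.png

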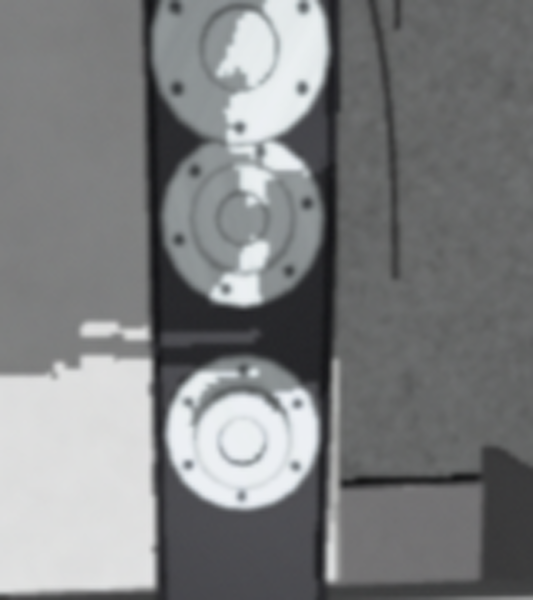

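```bash
python3 - <<'E'
from h import *
P=lambda u,v,z:pt('w2.png',(u+.5)/3.333-.5+240,(v+.5)/3.333-.5+20,z)
for p in [(239,47),(242,219),(242,441)]:print(P(*p,.035))
print(P(155,380,.019),P(330,380,.019),P(240,598,.009))
E
```

```text
[ 0.51558719 -0.06402534  0.035     ]
[ 0.51471552 -0.11644927  0.035     ]
[ 0.5120654  -0.19172967  0.035     ]
[ 0.48057635 -0.1704096   0.019     ] [ 0.54535146 -0.17266135  0.019     ] [ 0.50888083 -0.25905041  0.009     ]
```

Emit:
{"method": "servo_tool", "body": {
  "plan": "0.012 0 0.03 0;0.0235 0 0.07 0;0.0235 0 0.11 0;0.0235 0 0.15 0;0.0235 0 0.18 0;0.0235 0 0.2 0;0.0235 0 0.209 0;0.0235 0 0.209 0;0.0235 0 0.209 0",
  "grip": -1
}}

```text
t: 6.42
tool_pos: [0.5124, -0.1895, 0.0421]
orientation: [-2.256, -2.185, -0.0]
force: [0.2, -0.2, 0.9]
opening: 0.0927
gripper_force: 0.0
```

Emit:
{"method": "servo_tool", "body": {
  "plan": "0 0 0 0;0 0 0 0;0 0 0 0;0 0 0 0;0 0 0 0;0 0 0 0;0 0 0 0;0 0 0 0",
  "grip": 1,
  "grip_force": 8
}}

```text
t: 7.08
tool_pos: [0.5122, -0.1907, 0.0417]
orientation: [-2.258, -2.184, -0.0]
force: [0.5, -0.4, -1.1]
opening: 0.0443
gripper_force: 0.0
```

Still closing. Then slide back 38 mm.

Emit:
{"method": "servo_tool", "body": {
  "plan": "0 0 0 0;0 0 0 0;0 0 0 0;-0.002 0 0 0;-0.006 0 0 0;-0.012 0 0 0;-0.018 0 0 0;-0.024 0 0 0;-0.03 0 0 0;-0.035 0 0 0;-0.038 0 0 0;-0.038 0 0 0"
}}

```text
t: 8.08
tool_pos: [0.5108, -0.2295, 0.0416]
orientation: [2.259, 2.183, -0.0]
force: [-0.7, -1.7, 0.5]
opening: 0.0354
gripper_force: 8.0
```

Emit:
{"method": "servo_tool", "body": {
  "plan": "0 0 0 0;0 0 0 0;0 0 0 0;0 0 -0.01 0;0 0 -0.04 0;0 0 -0.08 0;0 0 -0.12 0;0.04 -0.003 -0.15 0;0.08 -0.006 -0.17 0;0.12 -0.01 -0.17 0;0.16 -0.014 -0.17 0;0.2 -0.016 -0.17 0",
  "grip": -1
}}

```text
t: 9.08
tool_pos: [0.5018, -0.0324, 0.2139]
orientation: [2.257, 2.182, 0.003]
force: [0.3, 0.1, -0.3]
opening: 0.0929
gripper_force: 0.0
```

Emit:
{"method": "servo_tool", "body": {
  "plan": "0.04 -0.003 0 0;0.075 -0.006 0 0;0.075 -0.006 0 0;0.075 -0.006 0 0"
}}

```text
t: 9.42
tool_pos: [0.4981, 0.0431, 0.2126]
orientation: [2.253, 2.189, 0.001]
force: [-0.3, -0.5, -0.4]
opening: 0.093
gripper_force: 0.0
```

```bash
python3 - <<'E'
from h import *
a=snap('wrist','w4.png')
s=status.read_state();print(s['t'],s['tool_pos'],s['opening'],s['force'],px('w4.png',[.5,.134,.026]))
E
```

```text
9.4667 [0.49821524 0.04171254 0.21240391] 0.09285535593503282 [ 0.33422833 -0.08809405 -0.31876326] [312.15093758  95.10441307]
```

View pics/w4.png

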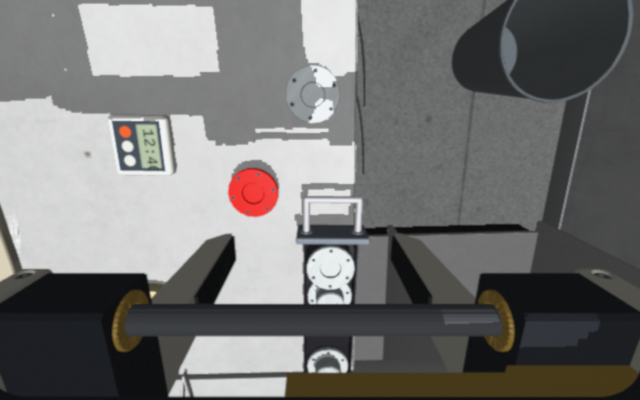

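The loose flange is at (313.5,93.5), predicted (312,95), so about 1.5 mm off. It reads crown down (no crown on top); the red one is at (253,192). Grasping.

Emit:
{"method": "servo_tool", "body": {
  "plan": "0.03 0 0.03 0;0.06 0 0.06 0;0.085 0 0.09 0;0.093 0 0.125 0;0.093 0 0.155 0;0.093 0 0.172 0;0.093 0 0.18 0;0.093 0 0.18 0;0.093 0 0.18 0"
}}

```text
t: 10.22
tool_pos: [0.502, 0.1332, 0.0324]
orientation: [2.259, 2.182, 0.001]
force: [0.8, -0.1, -0.2]
opening: 0.0931
gripper_force: 0.0
```

Emit:
{"method": "servo_tool", "body": {
  "plan": "0 0 0 0;0 0 0 0;0 0 0 0;0 0 0 0;0 0 0 0;0 0 0 0;0 0 0 0;0 0 0 0",
  "grip": 1,
  "grip_force": 20
}}

```text
t: 10.88
tool_pos: [0.5014, 0.1342, 0.0319]
orientation: [2.258, 2.184, 0.0]
force: [-1.6, -0.3, 3.6]
opening: 0.0575
gripper_force: 20.0
```

Emit:
{"method": "servo_tool", "body": {
  "plan": "0 0 -0.015 0;0 0 -0.045 0;0 0 -0.08 0;-0.02 0.001 -0.1 0;-0.05 0.003 -0.1 0;-0.085 0.006 -0.1 0;-0.12 0.008 -0.1 0;-0.155 0.011 -0.1 0;-0.19 0.013 -0.1 0;-0.225 0.016 -0.1 0;-0.26 0.018 -0.1 0;-0.285 0.02 -0.1 0"
}}

```text
t: 11.88
tool_pos: [0.5113, -0.1541, 0.1312]
orientation: [2.259, 2.183, -0.001]
force: [0.9, -0.5, -2.3]
opening: 0.0576
gripper_force: 20.0
```

Emit:
{"method": "servo_tool", "body": {
  "plan": "-0.015 0.001 0 0;-0.022 0.001 0 0;-0.022 0.001 0 0;-0.022 0.001 0 0;-0.022 0.001 0 0"
}}

```text
t: 12.3
tool_pos: [0.512, -0.1722, 0.1313]
orientation: [-2.256, -2.185, -0.0]
force: [0.6, 1.3, -1.3]
opening: 0.0576
gripper_force: 20.0
```

```bash
python3 - <<'E'
from h import *
a=snap('wrist','w5.png');b=snap('top','top5.png')
s=status.read_state();print(s['t'],s['tool_pos'],s['opening'],s['force'],s['orientation'],px('w5.png',[.5147,-.1164,.035]),px('top5.png',[.5147,-.1164,.035]))
cv2.imwrite('pics/v5.png',np.vstack([cv2.resize(a[60:400,100:540],(640,495)),cv2.resize(b[160:220,300:460],(640,105*2))])[:600])
E
```

```text
12.4 [ 0.51215273 -0.1721678   0.1315296 ] 0.0571506402804465 [-0.27322618 -0.42387872 -1.49475342] [-2.25609334e+00 -2.18571868e+00 -2.09577067e-04] [314.14321168 138.06995117] [329.46481699 187.33471071]
```

View pics/v5.png

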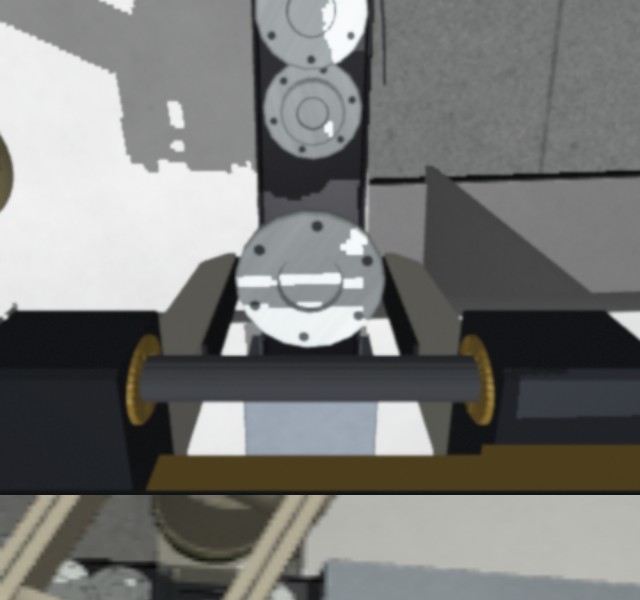

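The held flange is centred in the jaws, level. The second is at wrist pixel (315,137), predicted (314,138). The gap ahead is clear, so lowering.

Emit:
{"method": "servo_tool", "body": {
  "plan": "0 0.0005 0.02 0;0 0.0005 0.045 0;0 0.0005 0.065 0;0 0.0005 0.078 0;0 0.0005 0.085 0;0 0.0005 0.088 0;0 0.0005 0.089 0;0 0.0005 0.09 0;0 0.0005 0.09 0"
}}

```text
t: 13.15
tool_pos: [0.5135, -0.1738, 0.0427]
orientation: [2.257, 2.183, 0.001]
force: [0.5, -0.4, -1.6]
opening: 0.0573
gripper_force: 20.0
```

Emit:
{"method": "servo_tool", "body": {
  "plan": "0 0 0.0005 0;0 0 0.001 0;0 0 0.0015 0;0 0 0.0015 0"
}}

```text
t: 13.48
tool_pos: [0.5131, -0.1737, 0.0409]
orientation: [2.257, 2.183, 0.001]
force: [-1.0, -0.1, 4.1]
opening: 0.0574
gripper_force: 20.0
```

Emit:
{"method": "servo_tool", "body": {
  "plan": "0 0 0 0;0 0 0 0;0 0 0 0;0 0 0 0;0 0 -0.01 0;0 0 -0.03 0;-0.02 0 -0.035 0;-0.04 0 -0.035 0;-0.056 0 -0.03 0;-0.056 0 -0.015 0;-0.056 0 -0.003 0;-0.056 0 -0.001 0",
  "grip": -1
}}

```text
t: 14.48
tool_pos: [0.5091, -0.2286, 0.0389]
orientation: [-2.256, -2.181, 0.002]
force: [-0.7, 1.1, -0.1]
opening: 0.0931
gripper_force: 0.0
```

Emit:
{"method": "servo_tool", "body": {
  "plan": "0 0 0 0;0 0 0 0;0 0 0 0;0 0 0 0;0 0 0 0;0 0 0 0;0 0 0 0;0 0 0 0;0 0 0 0;0 0 0 0;0 0 0 0",
  "grip": 1,
  "grip_force": 15
}}

```text
t: 15.4
tool_pos: [0.5108, -0.2294, 0.0411]
orientation: [-2.258, -2.184, -0.0]
force: [-0.3, -0.0, 0.7]
opening: 0.0355
gripper_force: 15.0
```

Emit:
{"method": "servo_tool", "body": {
  "plan": "0.002 0 0 0;0.005 0 0 0;0.009 0 0 0;0.013 0 0 0;0.017 0 0 0;0.021 0 0 0;0.024 0 0 0;0.027 0 0 0;0.029 0 0 0;0.03 0 0 0;0.031 0 0 0;0.032 0 0 0"
}}

```text
t: 16.4
tool_pos: [0.5119, -0.1976, 0.0412]
orientation: [2.258, 2.184, -0.0]
force: [-1.1, -3.6, 0.3]
opening: 0.0356
gripper_force: 15.0
```

Emit:
{"method": "servo_tool", "body": {
  "plan": "0.001 0 0 0;0.002 0 0 0;0.003 0 0 0;0.004 0 0 0;0.005 0 0 0;0.006 0 0 0;0.006 0 0 0"
}}

```text
t: 16.98
tool_pos: [0.5124, -0.1942, 0.0418]
orientation: [2.255, 2.181, -0.004]
force: [-0.4, -15.9, -2.0]
opening: 0.0355
gripper_force: 15.0
```

Emit:
{"method": "servo_tool", "body": {
  "plan": "-0.001 0 0 0;-0.002 0 0 0;-0.002 0 0 0;-0.002 0 0 0"
}}

```text
t: 17.32
tool_pos: [0.512, -0.1946, 0.0413]
orientation: [2.257, 2.183, -0.001]
force: [-0.5, -8.7, -2.1]
opening: 0.0355
gripper_force: 15.0
```

Emit:
{"method": "servo_tool", "body": {
  "plan": "0 0 0 0;0 0 0 0;0 0 0 0;0 0 0 0;0 0 -0.01 0;0 0 -0.04 0;0 0 -0.08 0;-0.03 0 -0.12 0;-0.06 0 -0.15 0;-0.08 0 -0.18 0;-0.08 0 -0.2 0;-0.08 0 -0.2 0",
  "grip": -1
}}

```text
t: 18.32
tool_pos: [0.5114, -0.2762, 0.249]
orientation: [2.253, 2.175, 0.004]
force: [1.0, 0.2, 1.1]
opening: 0.0927
gripper_force: 0.0
```

```bash
python3 - <<'E'
from h import *
a=snap('wrist','w6.png')
s=status.read_state();print(s['t'],s['tool_pos'],s['force'])
cv2.imwrite('pics/v6.png',cv2.resize(a[0:200,200:440],(720,600),interpolation=cv2.INTER_CUBIC))
E
```

```text
18.3667 [ 0.51074665 -0.27494496  0.24577529] [ 0.11245216 -0.4084016   0.3578372 ]
```

View pics/v6.png

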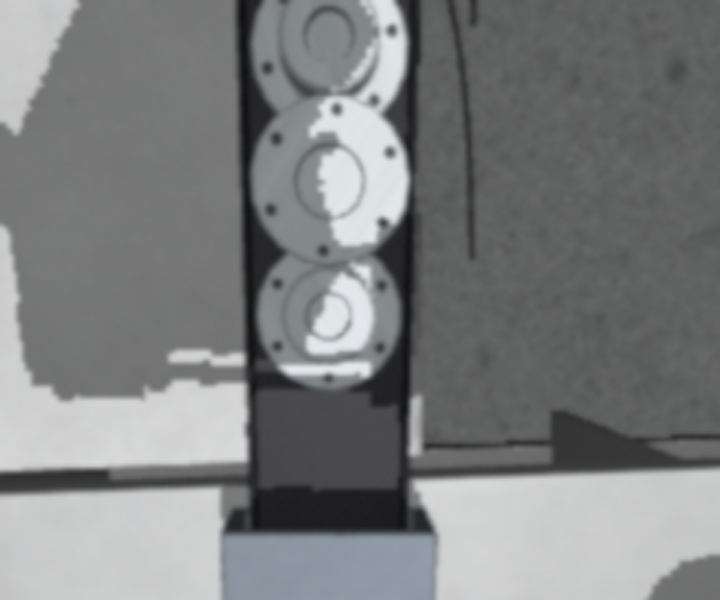

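Emit:
{"method": "servo_tool", "body": {
  "plan": "0.04 0 -0.03 0;0.08 0 -0.06 0;0.1 0 -0.08 0;0.1 0 -0.08 0;0.1 0 -0.08 0"
}}

```text
t: 18.78
tool_pos: [0.5134, -0.1715, 0.3229]
orientation: [2.252, 2.186, 0.002]
force: [-0.9, 0.4, 0.2]
opening: 0.093
gripper_force: 0.0
```

```bash
python3 - <<'E'
from h import *
P=lambda u,v,z:pt('w6.png',(u+.5)/3-.5+200,(v+.5)/3-.5,z)
for p in [(329,36),(329,181),(329,316)]:print(P(*p,.035))
a=snap('wrist','w7.png')
s=status.read_state();print(s['t'],s['tool_pos'])
cv2.imwrite('pics/v7.png',cv2.resize(a[60:260,220:420],(600,600),interpolation=cv2.INTER_CUBIC))
E
```

```text
[ 0.51544159 -0.10283578  0.035     ]
[ 0.51369253 -0.1492902   0.035     ]
[ 0.5119233  -0.19628029  0.035     ]
18.8333 [ 0.51271213 -0.17248678  0.32092548]
```

View pics/v7.png

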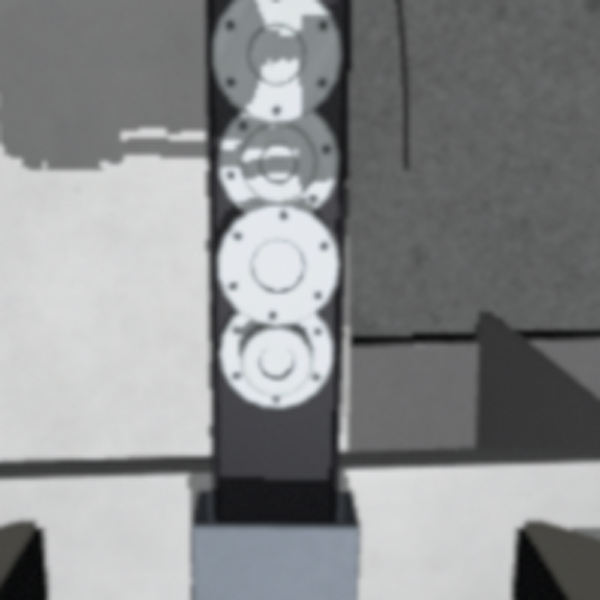

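The row is in order: front at (277,54), second at (277,162), loose at (278,265), last at (277,358), touching in turn. Next I check the gap at the front panel numerically, plus how far the drawer is out.

```bash
python3 - <<'E'
from h import *
P=lambda u,v,z:pt('w7.png',(u+.5)/3-.5+220,(v+.5)/3-.5+60,z)
for p in [(277,54),(277,162),(278,265),(277,360)]:print(P(*p,.035)[:2].round(4))
a=cv2.cvtColor(cv2.imread('pics/w7.png'),cv2.COLOR_BGR2GRAY)
for u in (296,312,326):
  print(u,[(v,int(a[v,u])) for v in range(14,70)])
for n,p in dict(in_low=[.516,-.022,.035],in_top=[.516,-.022,.048],out_top=[.516,-.014,.048],bar=[.517,.026,.03]).items():print(n,px('w7.png',p))
E
```

```text
[ 0.5163 -0.0556]
[ 0.515 -0.102]
[ 0.514  -0.1492]
[ 0.5122 -0.1956]
296 [(14, 108), (15, 92), (16, 84), (17, 95), (18, 113), (19, 118), (20, 118), (21, 119), (22, 119), (23, 120), (24, 120), (25, 119), (26, 119), (27, 119), (28, 119), (29, 118), (30, 118), (31, 118), (32, 118), (33, 120), (34, 121), (35, 120), (36, 121), (37, 121), (38, 121), (39, 121), (40, 120), (41, 121), (42, 121), (43, 120), (44, 118), (45, 108), (46, 88), (47, 80), (48, 81), (49, 81), (50, 77), (51, 69), (52, 56), (53, 42), (54, 38), (55, 37), (56, 38), (57, 39), (58, 40), (59, 43), (60, 56), (61, 77), (62, 100), (63, 118), (64, 132), (65, 133), (66, 119), (67, 86), (68, 73), (69, 91)]
312 [(14, 167), (15, 146), (16, 132), (17, 160), (18, 196), (19, 209), (20, 209), (21, 209), (22, 209), (23, 210), (24, 209), (25, 209), (26, 210), (27, 208), (28, 208), (29, 207), (30, 208), (31, 207), (32, 208), (33, 209), (34, 210), (35, 209), (36, 209), (37, 210), (38, 211), (39, 212), (40, 212), (41, 209), (42, 188), (43, 142), (44, 121), (45, 112), (46, 109), (47, 126), (48, 137), (49, 141), (50, 141), (51, 131), (52, 104
[... 240 characters left out ...]
8, 194), (19, 205), (20, 207), (21, 207), (22, 207), (23, 207), (24, 207), (25, 206), (26, 206), (27, 208), (28, 207), (29, 209), (30, 208), (31, 208), (32, 207), (33, 207), (34, 206), (35, 205), (36, 205), (37, 205), (38, 204), (39, 205), (40, 205), (41, 205), (42, 202), (43, 181), (44, 137), (45, 114), (46, 110), (47, 124), (48, 136), (49, 142), (50, 143), (51, 135), (52, 108), (53, 68), (54, 53), (55, 53), (56, 53), (57, 60), (58, 71), (59, 95), (60, 136), (61, 178), (62, 207), (63, 219), (64, 204), (65, 156), (66, 128), (67, 110), (68, 100), (69, 108)]
in_low [310.98626984  50.08804647]
in_top [310.94877722  48.31690154]
out_top [310.75414657  41.32119225]
bar [310.63461383   9.42636532]
```

```bash
python3 -c "
from h import *
print(robot.close_job())"
```

```text
the job is handed in; nothing more can be done
None
```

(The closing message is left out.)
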